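Find the hand of the canister cap and hold it off

TASK

Take the black round cap off the oil canister that is clamped in the steel stand. It is a twist-off cap and nobody knows whether it loosens clockwise or anticlockwise, so feel gently which way it is blocked and turn it the other way; do not wrench the canister round in its clamp, and do not shove the things that stand about. Lift the cap straight up, about a hand's breadth above the canister's neck, and finish while still holding it there, level and still in the gripper.

Things in the scene. Friction and masses are not known exactly. Their poses are not given: they have to be found in the camera images.
- cap_center (a point): centre (half-way up) of the black plastic round cap with ribbed side, 56 mm in diameter, 34 mm high, 0.05 to 0.1 kg, seated upright on the clamped canister's neck. z up along its axis; x along a 40 mm moulded rib across its top. Grip it round its side from above; the fingers may reach 12 mm below its lower edge.
- cap_top (a point): centre of the cap's flat top, 17 mm above its centre. Twist closure of unknown hand, drawn anew each time, not visible: turned the wrong way it is loose for 8 to 12 degrees, then meets a hard stop; the right way it turns freely, can be lifted straight off from 50 to 120 degrees past its start, and stops at about 130. Before that inner lugs hold it down. Never more than slight friction when free.
- neck (a point): centre of the flat top of the canister's neck, 168 mm above the table, hidden in the seated cap, whose centre is 11 mm lower. z up; x along the cap's x at the start (within 2 degrees), towards the stand's post. A 49 mm wide collar is right under the cap; the canister's sloping shoulder lies 18 mm or more below the cap's edge where fingers go.
- stand: dark steel base plate 140 x 130 x 12 mm on the table, fixed; origin on the table under the canister's axis; a 40 mm wide post, 97 mm high, stands 66 mm off towards its +x and carries a steel ring that clamps the bare aluminium canister, 90 mm in diameter.
- canister (a joint): how far the canister has been twisted in its clamp about the vertical (rad, 0 at the start, anticlockwise from above positive); it stays put up to about 0.9 N m and then slips round. More than 0.2 rad (11 degrees) is wrenched.
- can_mid (a point): bystander, a closed tin 72 mm in diameter and 100 mm high; the point is its centre
- spare_mid (a point): bystander, a spare bare-metal canister 80 mm in diameter and 122 mm high, not clamped, with a 40 mm wide metal plug; the point is its centre
- jar_mid (a point): bystander, a white jar 60 mm in diameter and 75 mm high with a black lid, standing on the table; the point is its centre
Mind the look-alikes: they are no part of the job. Leave any blue look-alike of the part that bears cap_center alone.

How it is judged:
By the outcome, as a careful person would: the job done as asked, in the order asked, and still so for the second after the job is handed in, while the arm keeps its last pose, push and grip.
It also fails if it takes over 48 s, if anything falls off the work surface, if the arm or the gripper's body presses on something with over 40 N, if the wrist force passes 120 N, or if a joint passes its speed limit or range.

ROBOT

A 6-joint arm with a two-finger parallel gripper is mounted at the origin on the work surface. World frame = base frame: x ahead of the robot, y to its left, z up, the work surface at z = 0. Lengths are in mm, angles in rad, forces in N, time in s.
With the tool pointing down it reaches from about 350 to 975 mm from the base axis. Payload 7.1 kg.
Tool frame: the origin (TCP) lies between the finger pads; the fingertips stand arm.tip_reach ahead of it and the grasp point (between the pads) lies 3 mm ahead of it (arm.tip_reach is the distance from the TCP to the fingertips, in mm); z points along the fingers, y is the line along which they close (so a half turn about z gives the same grasp; the last joint's range is limited). The gripper opens to 88 mm and grips with 3 to 60 N. Pads are 20 mm wide; open, the fingers measure 115 mm over their backs; the gripper's body (75 mm by 178 mm) begins 61 mm behind the grasp point.
Start: joints at [-1.21, 0.423, 1.63, -0, 1.089, -0.019], TCP at [231.725, -580.438, 244.675] pointing down, gripper open.
Joint ranges: [-3, 3], [-0.9, 2.11], [0.09, 2.58], [-1.31, 4.45], [0.11, 2.69], [-2.54, 2.54]. Speed limits (rad/s): [2.39, 2.39, 3.01, 3.14, 3.14, 3.14].

INTERFACE

Orientations are given as a rotation vector (axis times angle).
In Python, from station import arm gives the robot as it stands.
- The arm moves only by the tool step_arm, never from a script. Its argument "moves" is a list of rows, each an object with "linear": the shift along the tool's x, y, z in mm, a list of three; "turn": the turn, a rotation vector about the tool's x, y, z in degrees, a list of three. A call has 1 to 20 rows; each row is the pose to reach, as a shift and turn from the pose commanded when the call began, along the tool's axes at that moment; what a row does not reach only later rows make up. A row lasts 1/12 s, in which the tool goes at most 41.7 mm and 7.16 degrees, less where a joint would pass 70% of its speed; a pose out of reach is approached as far as the arm can. A call with a gripper value outside its range is refused whole. "fingers" is the opening, from 0 (shut) to 1 (fully open), set as the call begins (left out, the last holds). The fingers move at their own pace and stop on an object; the grip force is fixed at half the most. Time passes only in rows, so rows that repeat a pose let the fingers close. It gives the time, the measured TCP pose, the force, the opening and the grip force at its end, in the units of the state.
- arm.read_state(): the state, without advancing time (a new reading comes with each control period).
- arm.snapshot(name): name is "side" or "top" or "wrist"; returns (picture, depth): 384x512x3 uint8, red, green, blue; 384x512 float32, mm along the optical axis (not along the pixel's ray), 0 where there is no reading.
- arm.calibration(name): a dict with "fx", "fy", "cx", "cy" (pixels), "dist" ([k1, k2, p1, p2, k3] as OpenCV has them; the pictures are not rectified), "position" and "attitude" of the camera in the world. Camera axes: x right, y down, z forward; pixel columns grow to the right and rows downward; lengths in mm; the calibration is good to about 2 mm. A picture is of the moment at which its call begins: read the wrist's pose just before it. calibration takes no time and is no camera call; for the wrist camera it gives the pose at the moment of the call.
- arm.hand_in(): hands the job in; it is judged then, once.
The state is a dict: "time": time; "qpos": joint angles; "joint_vel": joint speeds; "joint_efforts": joint torques, N m; "tool_pos": TCP position; "eef_rot": TCP orientation; "force": force on the tool from outside, world axes, zero at the start; "ft_torque": the same for the moment, N m; "grip_width": finger opening in mm; "gripper_force": force on a finger pad.
Only numpy, scipy, OpenCV 4.12 (cv2) and the standard library are available. Lean on these libraries where they do the work, as an engineer would, in place of code of your own. Each camera call takes 0.05 s, during which the arm holds its last target. There are 200 camera calls.

## Working session

There is one attempt and no reset: what is moved stays moved. The work goes in short steps, Python scripts to look and compute and a tool call to move; the robot and the scene stay as the last step left them, time stands still between calls to the robot, and variables do not carry over. Pictures are saved under pics/ and viewed, at most 10 in all, crops included, and the job is handed in when it is done.

Besides the shell and the picture viewer there is one more tool, called after "Request:" as name(argument=value, ...), one argument or row to a line, values as JSON. step_arm: Moves the arm, as the interface text tells. Its arguments: {"type":"object","properties":{"moves":{"type":"array","items":{"type":"object","properties":{"linear":{"type":"array","items":{"type":"number"}},"turn":{"type":"array","items":{"type":"number"}}}}},"fingers":{"type":"number"}},"required":["moves"]}

```bash
mkdir -p pics
cat > h.py <<'E'
import numpy as np,cv2
from station import arm
from scipy.spatial.transform import Rotation as R
def shot(n,save=None):
    c=arm.calibration(n);p,d=arm.snapshot(n)
    if save: cv2.imwrite('pics/'+save,p[:,:,::-1])
    return c,p,d
def rot(c):
    a=np.array(c['attitude'],float); return R.from_rotvec(a).as_matrix() if a.size==3 else a
def ray(c,uv):
    K=np.array([[c['fx'],0,c['cx']],[0,c['fy'],c['cy']],[0,0,1]])
    u=cv2.undistortPoints(np.array(uv,float).reshape(-1,1,2),K,np.array(c['dist'],float)).reshape(-1,2)
    return np.c_[u,np.ones(len(u))]@rot(c).T
def onplane(c,uv,z):
    r=ray(c,uv);o=np.array(c['position']);return o+r*((z-o[2])/r[:,2:])
def cloud(c,d):
    v,u=np.mgrid[:d.shape[0],:d.shape[1]]
    r=ray(c,np.stack([u,v],-1).reshape(-1,2));return (np.array(c['position'])+r*d.reshape(-1,1)).reshape(d.shape+(3,))
E
python3 - <<'E'
from h import *
ps=[]
for n in('top','side'):
    c,p,d=shot(n);ps.append(p);print(c);np.savez(n+'.npz',p=p,d=d)
im=np.hstack(ps)[:,:,::-1]
cv2.imwrite('pics/a_top.png',ps[0][:,:,::-1]);cv2.imwrite('pics/a_side.png',ps[1][:,:,::-1])
print(arm.read_state(),arm.tip_reach)
E
```

```text
{'fx': 425.8278730671761, 'fy': 425.8278730671761, 'cx': 264.4245071499121, 'cy': 192.650176895383, 'dist': array([-0.06540104,  0.        ,  0.        ,  0.        ,  0.        ]), 'position': array([ 512.1140169 ,   55.62927523, 1014.93798288]), 'attitude': array([-2.17932104,  2.14746651, -0.07866165])}
{'fx': 444.30663030293084, 'fy': 444.30663030293084, 'cx': 261.9192262656743, 'cy': 197.12562147437313, 'dist': array([0.00402116, 0.        , 0.        , 0.        , 0.        ]), 'position': array([391.90447025, 955.46863802, 647.12807525]), 'attitude': array([-0.26823893,  2.61075341, -1.5217084 ])}
{'time': 0.1, 'qpos': array([-1.20999135e+00,  4.23787127e-01,  1.63057894e+00, -4.16483915e-05,
        1.08859209e+00, -1.90148648e-02]), 'joint_vel': array([-0.000457  , -0.00183326, -0.00184198,  0.00157913, -0.0003676 ,
       -0.00098345]), 'joint_efforts': array([-1.42467634e-04, -5.45608664e+01, -2.74326771e+01,  6.44942187e-02,
        1.87674601e-02, -1.65286298e-05]), 'tool_pos': array([ 231.56531699, -580.02882237,  243.97883823]), 'eef_rot': array([-3.08378971e+00, -5.92816804e-01,  4.21691467e-04]), 'force': array([-0.10557828,  0.42581887,  0.70175734]), 'ft_torque': array([0.02148664, 0.00414509, 0.00842453]), 'gripper_force': 0.0, 'grip_width': 87.9448294367179} 22.0
```

View pics/a_top.png

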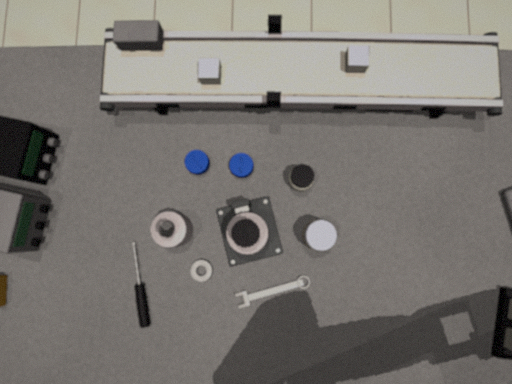

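View pics/a_side.png

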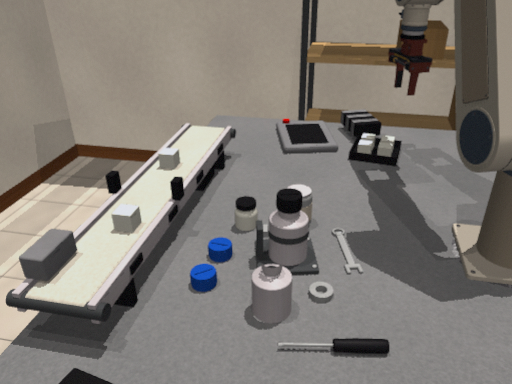

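The top view shows the clamped canister with its black cap at about (245,233) and the post towards (239,203). The jar is at (302,177), the tin at (321,235), the spare canister at (168,229), and the blue look-alikes at (197,161) and (241,165). Next I'll measure the cap in both views.

Run:
```python
from h import *
res={}
for n,(u0,v0,u1,v1) in {'top':(222,210,270,256),'side':(270,185,308,216)}.items():
    f=np.load(n+'.npz');p,d=f['p'],f['d'];c=arm.calibration(n);P=cloud(c,d)
    m=np.zeros(d.shape,np.uint8);m[v0:v1,u0:u1]=(p[v0:v1,u0:u1].max(2)<60)
    k,l,s,ce=cv2.connectedComponentsWithStats(m);i=1+np.argmax(s[1:,4]);print(n,s[i],ce[i])
    q=P[(l==i)&(d>0)];print('z pct',np.percentile(q[:,2],[5,50,95]))
    t=q[abs(q[:,2]-174)<5];print('top pts',len(t),t.mean(0) if len(t) else 0,np.ptp(t,0) if len(t) else 0)
    x,y=np.where(l==i)[::-1]
    ct=max(cv2.findContours((l==i).astype(np.uint8),0,1)[0],key=len);e=cv2.minEnclosingCircle(ct);print('circ',e,onplane(c,[e[0]],174))
    print('bbox',onplane(c,[[s[i][0],ce[i][1]],[s[i][0]+s[i][2],ce[i][1]],[ce[i][0],s[i][1]],[ce[i][0],s[i][1]+s[i][3]]],174))
    if n=='top':
        for nm,uv,z in(('jar',(302,176),75),('tin',(321,235),100),('spare',(167,228),122),('post',(239,203),97)):
            print(nm,onplane(c,[uv],z),P[uv[1],uv[0]])
    else:
        w=(abs(P[...,2]-174)<40)&(m>0)
        e=p[175:245,240:320];cv2.imwrite('pics/b.png',np.hstack([cv2.resize(e,(400,350),interpolation=2)[:,:,::-1],cv2.resize(np.load('top.npz')['p'][200:265,210:284],(398,350),interpolation=2)[:,:,::-1]]))
```

```text
top [232 220  27  26 558] [244.88888889 232.60573477]
z pct [172.73982014 175.06176417 177.75222598]
top pts 553 [511.36284827 110.98268193 175.03997042] [49.28795797 51.51236456  8.09594293]
circ ((245.0, 232.5), 13.463011741638184) [[511.58447771 110.91292128 174.        ]]
bbox [[510.95556752 136.57293888 174.        ]
 [511.81910656  83.3211927  174.        ]
 [536.17607534 111.61173791 174.        ]
 [485.13923291 110.62129359 174.        ]]
jar [[638.55010801  -6.92926175  75.        ]] [638.36588804  -6.83811269  76.36950881]
tin [[508.67326202 -46.83217167 100.        ]] [508.67515988 -46.77565562 100.50466479]
spare [[518.14733843 279.25034926 122.        ]] [5.18970864e+02 3.09773789e+02 1.17307008e-01]
post [[574.91456522 130.22157526  97.        ]] [574.8776118  130.17768328  97.54013778]
side [277 189  25  25 548] [288.88868613 200.7810219 ]
z pct [145.25815345 169.61885749 175.37464682]
top pts 277 [510.43696108 117.66955285 173.7242961 ] [52.35769325 54.77795232  7.47210498]
circ ((289.0, 200.5), 13.901538848876953) [[506.26302679 140.42718251 174.        ]]
bbox [[531.12565995 146.68971832 174.        ]
 [478.95818386 136.11734666 174.        ]
 [514.41999077  89.57276045 174.        ]
 [498.05985376 194.66250612 174.        ]]
```

View pics/b.png

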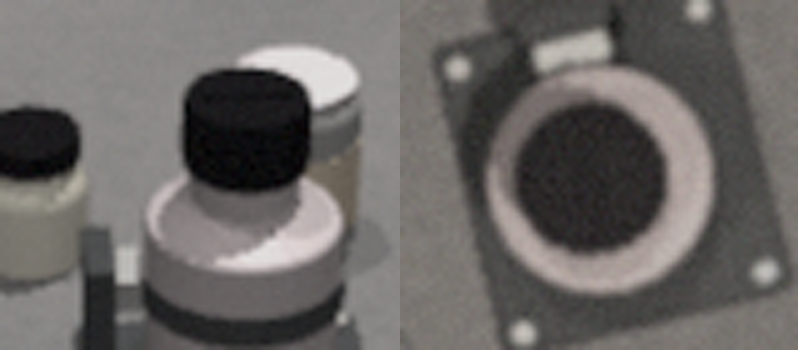

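Request:
step_arm(
  moves=[
    {"linear":[14,-15,-10],"turn":[0,0,-2]},
    {"linear":[40,-42,-30],"turn":[0,0,-7]},
    {"linear":[68,-71,-60],"turn":[0,0,-12]},
    {"linear":[96,-100,-60],"turn":[0,0,-17]},
    {"linear":[124,-129,-60],"turn":[0,0,-22]},
    {"linear":[152,-158,-60],"turn":[0,0,-27]},
    {"linear":[180,-187,-60],"turn":[0,0,-32]},
    {"linear":[208,-216,-60],"turn":[0,0,-37]},
    {"linear":[236,-245,-60],"turn":[0,0,-42]},
    {"linear":[264,-274,-60],"turn":[0,0,-47]},
    {"linear":[292,-303,-60],"turn":[0,0,-52]},
    {"linear":[320,-332,-60],"turn":[0,0,-57]},
    {"linear":[348,-361,-60],"turn":[0,0,-62]},
    {"linear":[376,-390,-60],"turn":[0,0,-66]},
    {"linear":[404,-419,-60],"turn":[0,0,-70]},
    {"linear":[432,-448,-60],"turn":[0,0,-74]},
    {"linear":[460,-477,-60],"turn":[0,0,-78]},
    {"linear":[488,-508,-60],"turn":[0,0,-80]},
    {"linear":[508,-529,-60],"turn":[0,0,-81]},
    {"linear":[516.6,-538,-60],"turn":[0,0,-81]},
  ],
  fingers=1,
)

```text
time: 1.77
tool_pos: [512.9, 114.1, 304.4]
eef_rot: [-1.956, -2.458, -0.001]
force: [-0.2, 0.0, 1.5]
grip_width: 87.7
gripper_force: 0.0
```

Run:
```python
from h import *
c,p,d=shot('wrist','c.png');print(c['position'],rot(c));np.savez('w.npz',p=p,d=d)
s=arm.read_state();print(s);print(R.from_rotvec(s['eef_rot']).as_matrix())
```

```text
[495.49633889 190.90122946 443.91101283] [[ 0.97454336  0.21406137  0.06665557]
 [ 0.22418867 -0.93330067 -0.28051614]
 [ 0.00216202  0.28831857 -0.9575321 ]]
{'time': 1.8167, 'qpos': array([ 1.95724496e-01,  2.07835233e-01,  1.79011061e+00,  8.77329772e-04,
        1.14337313e+00, -3.01842822e-02]), 'joint_vel': array([-0.06051921, -0.03006447,  0.04926099, -0.01804922,  0.00505272,
       -0.05254588]), 'joint_efforts': array([-1.17392767e+00, -4.34808183e+01, -2.61828071e+01, -2.50738040e-01,
        4.24655657e-01, -4.28795395e-02]), 'tool_pos': array([513.10319338, 114.09496489, 304.31801718]), 'eef_rot': array([-1.95707400e+00, -2.45697930e+00, -1.13841392e-03]), 'force': array([0.66733551, 1.25066504, 0.46519743]), 'ft_torque': array([ 0.00751448, -0.14521916,  0.05741396]), 'gripper_force': 0.0, 'grip_width': 87.62228320594679}
[[-2.23637841e-01  9.74672306e-01  1.13323888e-04]
 [ 9.74671992e-01  2.23637672e-01  8.36410873e-04]
 [ 7.89883024e-04  2.97506741e-04 -9.99999644e-01]]
```

View pics/c.png

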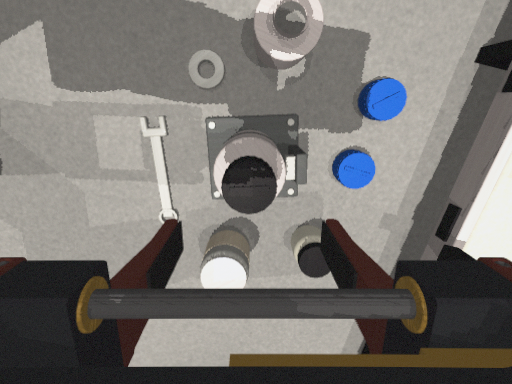

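The wrist view shows the cap at about (249,185), with its top disc and cross rib visible. The tin is at (225,265), the jar at (313,255), and the fingers to either side. I'll fit the cap's top face from the depth.

Run:
```python
from h import *
for n in('wrist','wrist'):
    c,p,d=shot(n);P=cloud(c,d)
    s=arm.read_state()
    m=((d>0)&(abs(P[...,2]-174)<5)&(p.max(2)<75)).astype(np.uint8);m[:140]=0;m[225:]=0;m[:,:210]=0;m[:,290:]=0
    ct=max(cv2.findContours(m,0,1)[0],key=cv2.contourArea);q=P[m>0]
    print(m.sum(),np.median(q[:,2]),q.mean(0),np.ptp(q,0))
    h=cv2.convexHull(ct).reshape(-1,2);W=onplane(c,h,174)[:,:2].astype(np.float32);print('circ',cv2.minEnclosingCircle(W))
    print(s['tool_pos'],s['eef_rot'],s['qpos'][5])
```

```text
2217 173.71956340345866 [511.23948323 113.33820234 173.77000033] [54.39008569 54.2068082   8.35271578]
circ ((511.43212890625, 113.18280792236328), 27.888505935668945)
[512.23288362 112.1916039  304.18998351] [-1.95747873e+00 -2.45661645e+00  9.19759234e-04] -0.03224942100316944
2236 173.705054516498 [511.14081917 113.27705588 173.790366  ] [54.52297236 54.61097168  8.72225567]
circ ((510.984130859375, 112.9519271850586), 27.698551177978516)
[511.6485201  110.834093   304.13297662] [-1.95889011e+00 -2.45538605e+00  2.10870584e-03] -0.032957070018877724
```

Request:
step_arm(
  moves=[
    {"linear":[0.5,0,6]},
    {"linear":[1,0,20]},
    {"linear":[1.5,0,40]},
    {"linear":[1.5,0,60]},
    {"linear":[1.5,0,80]},
    {"linear":[1.5,0,100]},
    {"linear":[1.5,0,118]},
    {"linear":[1.5,0,132]},
    {"linear":[1.5,0,141]},
    {"linear":[1.5,0,144]},
    {"linear":[1.5,0,144]},
    {"linear":[1.5,0,144]},
    {"linear":[1.5,0,144]},
    {"linear":[1.5,0,144]},
  ],
)

```text
invalid input at $.moves[0]: expected keys linear, turn
```

Run:
```python
from h import *
c,p,d=shot('wrist','d.png');P=cloud(c,d)
s=arm.read_state();print(s)
print(R.from_rotvec(s['eef_rot']).as_matrix())
m=((d>0)&(abs(P[...,2]-174)<4)&(p.max(2)<75)&(np.hypot(P[...,0]-511,P[...,1]-112)<34)).astype(np.uint8)
q=P[m>0];print(m.sum(),q.mean(0),np.ptp(q,0))
```

```text
{'time': 1.9667, 'qpos': array([ 1.89350892e-01,  2.04676591e-01,  1.79441125e+00, -4.94149976e-04,
        1.14392465e+00, -3.31254663e-02]), 'joint_vel': array([-2.20513140e-02, -1.20555773e-02,  8.78509777e-03,  7.38738437e-04,
        1.19351306e-03,  1.62362182e-05]), 'joint_efforts': array([ 1.08407076e+00, -4.13838172e+01, -2.89886588e+01,  1.29054529e-01,
       -2.84820632e-02,  3.14598461e-02]), 'tool_pos': array([511.39459227, 109.99196445, 304.21533437]), 'eef_rot': array([-1.96049743e+00, -2.45405803e+00,  2.15385170e-03]), 'force': array([-0.25814846, -0.55393222, -0.69835389]), 'ft_torque': array([-0.02099392, -0.13944305, -0.04220459]), 'gripper_force': 0.0, 'grip_width': 87.78527213776266}
[[-2.20845741e-01  9.75307871e-01 -1.30975215e-03]
 [ 9.75308667e-01  2.20844970e-01 -7.09003318e-04]
 [-4.02244344e-04 -1.43399298e-03 -9.99998891e-01]]
2223 [511.25869001 113.1935589  173.82925817] [54.0983756  54.23596852  7.88944657]
```

View pics/d.png

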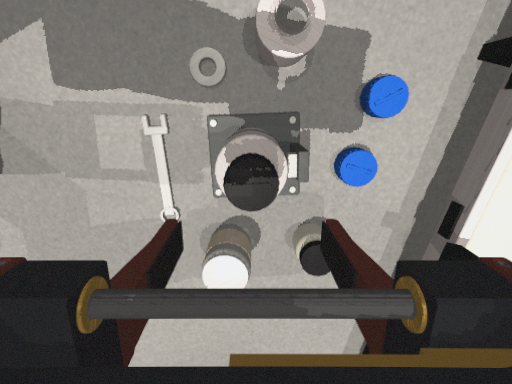

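The cap is at (251,180), unchanged, and the wrist and top views agree to 2 mm. The call was refused because the rows had no turn key, so I'll resend it with one.

Request:
step_arm(
  moves=[
    {"linear":[0.5,0,6],"turn":[0,0,0]},
    {"linear":[1,0,20],"turn":[0,0,0]},
    {"linear":[2,0,40],"turn":[0,0,0]},
    {"linear":[2,0,60],"turn":[0,0,0]},
    {"linear":[2,0,80],"turn":[0,0,0]},
    {"linear":[2,0,100],"turn":[0,0,0]},
    {"linear":[2,0,118],"turn":[0,0,0]},
    {"linear":[2,0,132],"turn":[0,0,0]},
    {"linear":[2,0,141],"turn":[0,0,0]},
    {"linear":[2,0,144],"turn":[0,0,0]},
    {"linear":[2,0,144],"turn":[0,0,0]},
    {"linear":[2,0,144],"turn":[0,0,0]},
    {"linear":[2,0,144],"turn":[0,0,0]},
  ],
)

```text
time: 3.05
tool_pos: [512.2, 112.6, 161.6]
eef_rot: [1.961, 2.453, 0.002]
force: [0.2, 0.2, 0.2]
grip_width: 87.7
gripper_force: 0.0
```

Run:
```python
from h import *
for i in range(3):
    c,p,d=shot('wrist','e.png');P=cloud(c,d)
    s=arm.read_state();print(s['tool_pos'],s['force'],s['ft_torque'],s['eef_rot'])
    m=((d>0)&(abs(P[...,2]-174)<4)&(p.max(2)<75)&(np.hypot(P[...,0]-511,P[...,1]-112)<34)).astype(np.uint8)
    q=P[m>0];W=cv2.convexHull(q[:,:2].astype(np.float32));print(m.sum(),q.mean(0),np.ptp(q,0),cv2.minEnclosingCircle(W))
```

```text
[512.19576838 112.66832194 161.58788585] [-0.28636799 -0.78506561  0.35328914] [ 0.00198552 -0.11898759 -0.02020366] [1.96035758e+00 2.45349633e+00 2.03251193e-03]
6779 [509.85833502 117.79691791 173.73193136] [54.9141613  47.36228438  7.7662853 ] ((510.9971008300781, 112.26690673828125), 27.864091873168945)
[512.11505095 112.75635492 161.52198163] [ 0.30430282 -0.02151705  0.39798354] [-0.05485317 -0.05681425 -0.00052958] [1.96025368e+00 2.45368696e+00 1.91438384e-03]
6775 [509.8837909  117.85104328 173.74008515] [54.72905338 47.19116078  7.02934663] ((511.07574462890625, 112.49024963378906), 27.850297927856445)
[512.06545026 112.76878327 161.43937982] [ 0.76636249  0.23306961 -0.87520949] [-0.06549509 -0.04670527  0.05034843] [1.96019104e+00 2.45383597e+00 1.76386609e-03]
6742 [509.87791715 117.91895155 173.73288332] [54.8053834  47.46920292  7.06851155] ((510.7947082519531, 113.15540313720703), 27.980337142944336)
```

View pics/e.png

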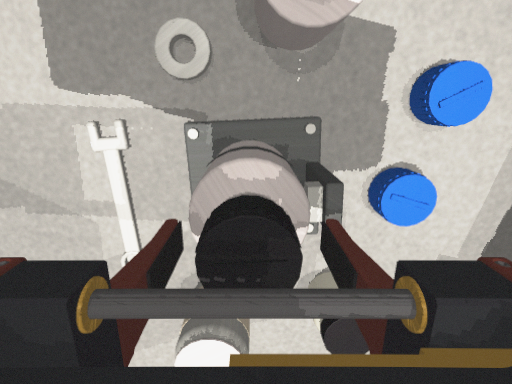

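The cap (249,245) sits between the fingers, with the tool about 1 mm off along y. I'll correct that, go 3 mm lower and close.

Request:
step_arm(
  moves=[
    {"linear":[0,-1,2],"turn":[0,0,0]},
    {"linear":[0,-1,3],"turn":[0,0,0]},
    {"linear":[0,-1,3],"turn":[0,0,0]},
    {"linear":[0,-1,3],"turn":[0,0,0]},
  ],
)

```text
time: 3.53
tool_pos: [510.5, 112.5, 157.6]
eef_rot: [-1.961, -2.455, 0.0]
force: [0.4, -0.8, 0.4]
grip_width: 87.7
gripper_force: 0.0
```

Request:
step_arm(
  moves=[
    {"linear":[0,0,0],"turn":[0,0,0]},
    {"linear":[0,0,0],"turn":[0,0,0]},
    {"linear":[0,0,0],"turn":[0,0,0]},
    {"linear":[0,0,0],"turn":[0,0,0]},
    {"linear":[0,0,0],"turn":[0,0,0]},
    {"linear":[0,0,0],"turn":[0,0,0]},
    {"linear":[0,0,0],"turn":[0,0,0]},
    {"linear":[0,0,0],"turn":[0,0,0]},
    {"linear":[0,0,0],"turn":[0,0,0]},
    {"linear":[0,0,0],"turn":[0,0,0]},
    {"linear":[0,0,0],"turn":[0,0,0]},
    {"linear":[0,0,0],"turn":[0,0,0]},
  ],
  fingers=0,
)

```text
time: 4.53
tool_pos: [510.6, 112.5, 157.7]
eef_rot: [1.961, 2.455, 0.0]
force: [-0.0, -1.0, 0.3]
grip_width: 55.2
gripper_force: 30.0
```

```bash
cat > st.py <<'E'
from h import *
import time
s=arm.read_state();M=R.from_rotvec(s['eef_rot']).as_matrix()
print(s['time'],s['tool_pos'],'yaw x',np.degrees(np.arctan2(M[1,0],M[0,0])),'F',s['force'],'T',s['ft_torque'],s['grip_width'],s['gripper_force'],'q6',s['qpos'][5],'e6',s['joint_efforts'][5])
E
python3 st.py
```

```text
4.5333 [510.64068819 112.48689991 157.69147242] yaw x 102.76554333340385 F [-0.03079875 -1.01852885  0.26352302] T [-0.05588053  0.00257629  0.05429452] 55.21941681138666 29.99997016740963 q6 -0.02872022949353886 e6 0.005137434782227501
```

Request:
step_arm(
  moves=[
    {"linear":[0,0,0],"turn":[0,0,1]},
    {"linear":[0,0,0],"turn":[0,0,3]},
    {"linear":[0,0,0],"turn":[0,0,5]},
    {"linear":[0,0,0],"turn":[0,0,6.5]},
    {"linear":[0,0,0],"turn":[0,0,7.5]},
    {"linear":[0,0,0],"turn":[0,0,7.5]},
    {"linear":[0,0,0],"turn":[0,0,7.5]},
  ],
)

```text
time: 5.12
tool_pos: [510.6, 112.5, 157.7]
eef_rot: [2.117, 2.321, 0.0]
force: [-0.4, 0.8, 0.2]
grip_width: 54.7
gripper_force: 30.0
```

```bash
python3 st.py
```

```text
5.1167 [510.63706813 112.45889253 157.69201666] yaw x 95.27846296225036 F [-0.3787948  0.7866098  0.1739035] T [-0.00641014 -0.08294341  0.03885134] 54.73421088474082 30.00009246636182 q6 0.10189220140357211 e6 0.06400680402293801
```

Request:
step_arm(
  moves=[
    {"linear":[0,0,0],"turn":[0,0,1]},
    {"linear":[0,0,0],"turn":[0,0,2]},
    {"linear":[0,0,0],"turn":[0,0,2]},
    {"linear":[0,0,0],"turn":[0,0,2]},
  ],
)

```text
time: 5.45
tool_pos: [510.6, 112.5, 157.7]
eef_rot: [-2.157, -2.284, 0.0]
force: [0.8, -0.4, -0.3]
grip_width: 55.3
gripper_force: 30.0
```

```bash
python3 st.py
```

```text
5.45 [510.63638872 112.45264789 157.66732969] yaw x 93.26525918970601 F [ 0.78813964 -0.36517128 -0.31316858] T [-0.03523767 -0.10021338  0.01879824] 55.31032137549411 30.00004259403795 q6 0.13706216171902152 e6 0.12395912781357765
```

Request:
step_arm(
  moves=[
    {"linear":[0,0,0],"turn":[0,0,0.7]},
    {"linear":[0,0,0],"turn":[0,0,1.5]},
    {"linear":[0,0,0],"turn":[0,0,1.5]},
    {"linear":[0,0,0],"turn":[0,0,1.5]},
  ],
)

```text
time: 5.78
tool_pos: [510.6, 112.5, 157.7]
eef_rot: [2.187, 2.256, -0.0]
force: [-0.1, -0.1, -0.1]
grip_width: 55.3
gripper_force: 30.0
```

```bash
python3 st.py
```

```text
5.7833 [510.63823604 112.45967414 157.68597774] yaw x 91.77620133320987 F [-0.11887214 -0.11131229 -0.11999212] T [-0.1609833  -0.06327007  0.26466981] 55.2954425614529 30.000064491759986 q6 0.16318696264854715 e6 0.32166958786547184
```

Request:
step_arm(
  moves=[
    {"linear":[0,0,0],"turn":[0,0,0.7]},
    {"linear":[0,0,0],"turn":[0,0,1.5]},
    {"linear":[0,0,0],"turn":[0,0,1.5]},
    {"linear":[0,0,0],"turn":[0,0,1.5]},
  ],
)

```text
time: 6.12
tool_pos: [510.7, 112.4, 157.7]
eef_rot: [2.216, 2.227, -0.0]
force: [0.3, -0.4, 0.4]
grip_width: 55.0
gripper_force: 30.0
```

```bash
python3 st.py
```

```text
6.1167 [510.67563628 112.4456901  157.69248103] yaw x 90.28374794682922 F [ 0.34944129 -0.44505959  0.38296211] T [-0.09210523 -0.09856535  0.55231576] 54.96034378221172 30.000133628491312 q6 0.18927928364677626 e6 0.6443607062101364
```

Clockwise meets a rising torque (0.26, then 0.55 N m) at about 11–12 degrees, so it is blocked that way. I'll turn anticlockwise, which is negative about tool z.

Request:
step_arm(
  moves=[
    {"linear":[0,0,0],"turn":[0,0,-1]},
    {"linear":[0,0,0],"turn":[0,0,-3]},
    {"linear":[0,0,0],"turn":[0,0,-6]},
    {"linear":[0,0,0],"turn":[0,0,-9]},
    {"linear":[0,0,0],"turn":[0,0,-12]},
    {"linear":[0,0,0],"turn":[0,0,-15]},
    {"linear":[0,0,0],"turn":[0,0,-18]},
    {"linear":[0,0,0],"turn":[0,0,-21]},
    {"linear":[0,0,0],"turn":[0,0,-24]},
    {"linear":[0,0,0],"turn":[0,0,-27]},
    {"linear":[0,0,0],"turn":[0,0,-30]},
    {"linear":[0,0,0],"turn":[0,0,-32]},
    {"linear":[0,0,0],"turn":[0,0,-32]},
  ],
)

```text
time: 7.2
tool_pos: [510.6, 112.5, 157.7]
eef_rot: [-1.516, -2.752, -0.001]
force: [-0.9, -0.2, 0.4]
grip_width: 54.6
gripper_force: 30.0
```

```bash
python3 st.py
```

```text
7.2 [510.60673612 112.5495495  157.70084385] yaw x 122.3091225258865 F [-0.85450562 -0.21709574  0.42363535] T [-0.02009665 -0.09166934 -0.04032068] 54.648162629276214 29.99958568951115 q6 -0.37037310927151457 e6 -0.5327742174267769
```

Request:
step_arm(
  moves=[
    {"linear":[0,0,0],"turn":[0,0,-2]},
    {"linear":[0,0,0],"turn":[0,0,-5]},
    {"linear":[0,0,0],"turn":[0,0,-9]},
    {"linear":[0,0,0],"turn":[0,0,-13]},
    {"linear":[0,0,0],"turn":[0,0,-17]},
    {"linear":[0,0,0],"turn":[0,0,-21]},
    {"linear":[0,0,0],"turn":[0,0,-25]},
    {"linear":[0,0,0],"turn":[0,0,-29]},
    {"linear":[0,0,0],"turn":[0,0,-33]},
    {"linear":[0,0,0],"turn":[0,0,-37]},
    {"linear":[0,0,0],"turn":[0,0,-41]},
    {"linear":[0,0,0],"turn":[0,0,-45]},
    {"linear":[0,0,0],"turn":[0,0,-49]},
    {"linear":[0,0,0],"turn":[0,0,-53]},
    {"linear":[0,0,0],"turn":[0,0,-57]},
    {"linear":[0,0,0],"turn":[0,0,-60]},
    {"linear":[0,0,0],"turn":[0,0,-63]},
    {"linear":[0,0,0],"turn":[0,0,-65]},
    {"linear":[0,0,0],"turn":[0,0,-65]},
    {"linear":[0,0,0],"turn":[0,0,-65]},
  ],
)

```text
time: 8.87
tool_pos: [510.6, 112.5, 157.7]
eef_rot: [0.196, -3.135, -0.0]
force: [-1.2, 0.6, -0.0]
grip_width: 55.0
gripper_force: 30.0
```

Run:
```python
exec(open('st.py').read())
c,p,d=shot('wrist','f.png')
```

```text
8.8667 [510.63665472 112.52977749 157.6856524 ] yaw x -172.86114210504658 F [-1.18992804  0.59590891 -0.01942807] T [ 0.03318723 -0.11809193  0.03331864] 55.00945041979045 29.999933706130832 q6 -1.5016289510217564 e6 -0.11696183821186423
```

View pics/f.png

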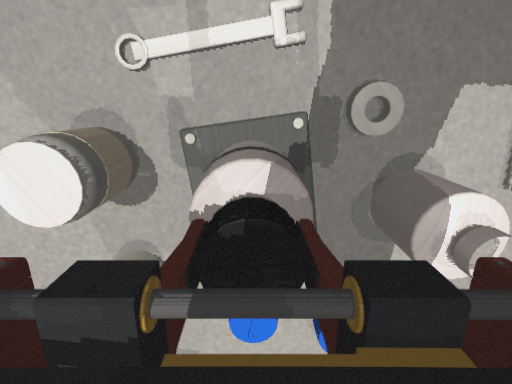

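The cap (250,245) is held between the pads and the turn was free, about 84 degrees past the start. I'll try a gentle lift.

Request:
step_arm(
  moves=[
    {"linear":[0,0,-0.5],"turn":[0,0,0]},
    {"linear":[0,0,-1.5],"turn":[0,0,0]},
    {"linear":[0,0,-3],"turn":[0,0,0]},
    {"linear":[0,0,-4],"turn":[0,0,0]},
    {"linear":[0,0,-4],"turn":[0,0,0]},
  ],
)

```text
time: 9.33
tool_pos: [510.8, 112.5, 161.9]
eef_rot: [-0.199, 3.135, 0.0]
force: [-0.8, -1.0, -0.6]
grip_width: 55.2
gripper_force: 30.0
```

```bash
python3 st.py
```

```text
9.3333 [510.78534996 112.50650953 161.91954471] yaw x -172.75350644641526 F [-0.84688428 -1.01685411 -0.57824549] T [ 0.10435795 -0.12135199  0.05877397] 55.17932860919421 29.99989416450262 q6 -1.5032685354008666 e6 0.0036450059269554913
```

Request:
step_arm(
  moves=[
    {"linear":[0,0,-2],"turn":[0,0,0]},
    {"linear":[0,0,-6],"turn":[0,0,0]},
    {"linear":[0,0,-12],"turn":[0,0,0]},
    {"linear":[0,0,-20],"turn":[0,0,0]},
    {"linear":[0,0,-28],"turn":[0,0,0]},
    {"linear":[0,0,-36],"turn":[0,0,0]},
    {"linear":[0,0,-46],"turn":[0,0,0]},
    {"linear":[0,0,-56],"turn":[0,0,0]},
    {"linear":[0,0,-66],"turn":[0,0,0]},
    {"linear":[0,0,-76],"turn":[0,0,0]},
    {"linear":[0,0,-86],"turn":[0,0,0]},
    {"linear":[0,0,-95],"turn":[0,0,0]},
    {"linear":[0,0,-102],"turn":[0,0,0]},
    {"linear":[0,0,-106],"turn":[0,0,0]},
    {"linear":[0,0,-106],"turn":[0,0,0]},
    {"linear":[0,0,-106],"turn":[0,0,0]},
    {"linear":[0,0,-106],"turn":[0,0,0]},
    {"linear":[0,0,-106],"turn":[0,0,0]},
    {"linear":[0,0,-106],"turn":[0,0,0]},
  ],
)

```text
time: 10.92
tool_pos: [510.4, 112.4, 267.2]
eef_rot: [0.199, -3.134, 0.0]
force: [-0.5, -0.7, -0.8]
grip_width: 54.7
gripper_force: 30.0
```

Run:
```python
exec(open('st.py').read())
c,p,d=shot('side');print(s['joint_vel'])
cv2.imwrite('pics/g.png',cv2.resize(p[90:290,160:400],(720,600))[:,:,::-1])
```

```text
10.9167 [510.39666807 112.41029532 267.17221429] yaw x -172.74004858797997 F [-0.51284103 -0.69334488 -0.76036064] T [ 0.0894074  -0.1249964   0.01058547] 54.702253826623206 29.999893123749644 q6 -1.5035025269832263 e6 -6.565160447280505e-05
[-0.00173627 -0.0012521  -0.00018787  0.00091861  0.00162552 -0.00156865]
```

View pics/g.png

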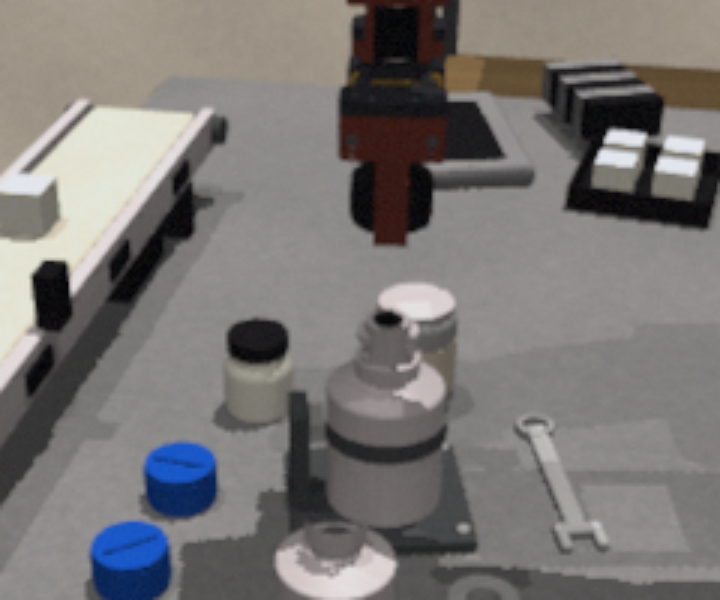

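The cap (390,195 in the crop) is level in the gripper above the bare neck (388,325). Nothing else has moved and the arm is still, so I'll hand in.

```bash
python3 -c "
from station import arm
print(arm.hand_in())"
```

```text
the job is handed in; nothing more can be done
None
```

The cap was blocked clockwise, so I turned it about 84° anticlockwise and lifted it straight up; at hand-in it was held level and still with its lower edge about 80 mm above the neck.

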